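# Register a tube rack in the corner of a scanning deck

### The job

First run the scanning deck's end stop out by cranking its handwheel one full turn clockwise, seen from above, until it will turn no further. Then fetch the blue tube rack, stand it flat on the deck over the green window and press it firmly into the corner, its long side square against the two back stop blocks and its short end against the end stop; finish while the gripper is still holding it pressed against both stops, as the scan is taken. Leave the orange rack and everything else on the table where they are.

Things in the scene. Friction and masses are not known exactly. Their poses are not given: they have to be found in the camera images.
- deck: Fixed dark plate of the scanning deck, 145 mm (its x) x 300 mm (its y), top face 12 mm above its origin, with a flat green glass window. Origin on the table surface, directly under the point where the centre of the correctly seated rack comes; the plate extends from x -77 to +67 mm and y -100 to +200 mm from there. Its x axis points at the back stop, its y axis at the end stop and handwheel. Place and yaw (up to about 15 degrees) vary.
- back_face (a point): Middle of the front plane of the fixed back stop: two aluminium upright blocks, each 14 mm wide along deck y, 16 mm thick and 38 mm tall above the plate, centred 47 mm to either side of this point (80 mm free between them, joined by a bar only 6 mm tall), so that a finger holding the rack's middle fits between them. Their rack-side faces lie in the plane through this point, 31 mm from the deck origin along deck x. The point is 20 mm above the plate; axes as the deck's.
- end_face (a point): Middle of the rack-side face of the end stop, an aluminium block 56 mm wide (deck x), 18 mm thick, 39 mm tall over the plate, that slides along deck y. The handwheel drives it: at the start this face is 82.5 mm from the deck origin along deck y, after the full turn 52.5 mm. It cannot be pushed by hand; only the wheel moves it, and it then stays. The point is 20 mm above the plate; axes as the deck's.
- wheel (a joint): Angle of the handwheel, rad: 0 at the start, grows clockwise seen from above, hard stop at 6.283 (one full turn). Friction takes about 4 N at the handle; it stays where it is left.
- wheel_axis (a point): Point on the upright axis of the handwheel, at the top of its rim: black wheel 100 mm in diameter, 62 mm above the table, 150 mm from the deck origin along deck y.
- handle (a point): Middle of the handwheel's upright red handle, a round sleeve 19 mm in diameter and 42 mm tall (this point is half-way up, 85 mm above the table), 40 mm from the wheel axis. The sleeve spins freely on its pin, so it can stay gripped from above, without turning the gripper, while it is led round the circle. At the start, and after the full turn, it is on the side of the axis away from the rack place (deck +y).
- blue_rack_centre (a point): Centre of the blue tube rack (the frame half-way up, 17 mm above its underside): 62 mm along its x, 105 mm along its y, frame 34 mm tall, tube caps up to 42 mm (caps are not solid), about 100 to 180 g. Open frame: top and base plates 2 mm thick, end walls at the two short ends; grasp it across the 62 mm at its middle. Starts right of the deck in one of two places, long side within 20 degrees of world y. Either way round will do.
- orange_rack_centre (a point): Centre of the orange tube rack, the same size, standing in the other of the two places. Not to be moved.
- blue_cap_bottle: White reagent bottle with a blue cap, 66 mm in diameter, 135 mm tall, origin at its foot; bystander.
- brown_bottle: Brown reagent bottle with a black cap, 56 mm in diameter, 118 mm tall, origin at its foot; bystander.
- timer: White bench timer, 72x62x18 mm, origin under its centre; bystander.
- cold_block: Black cooling block, 139x123x56 mm, origin under its centre; bystander on the left.
- tape: Blue roll of tape lying flat, 58 mm in diameter, 19 mm tall, origin under its centre; bystander on the left.
There are look-alikes about, which are no part of the job. Leave any red look-alike of the part that bears blue_rack_centre alone.

How it is judged:
By the outcome, as a careful person would: the job done as asked, in the order asked, and still so for the second after the job is handed in, while the arm keeps its last pose, push and grip.
It also fails if it takes over 70 s, if anything falls off the work surface, if the arm or the gripper's body presses on something with over 40 N, if the wrist force passes 120 N, or if a joint passes its speed limit or range.

### The arm

A 6-joint arm with a two-finger parallel gripper is mounted at the origin on a cart in front of the work surface, level with it; the furniture and walls round the work are solid. World frame = base frame: x ahead of the robot, y to its left, z up, the work surface at z = 0. Lengths are in m, angles in rad, forces in N, time in s.
With the tool pointing down it reaches from about 0.4 to 0.825 m from the base axis. Payload 7 kg.
Tool frame: the origin (TCP) lies midway between the tips of the shut fingers; the grasp point (between the pads) lies hold_point_z behind it (hold_point_z is the distance from the TCP to the grasp point, in m); z points along the fingers, y is the line along which they close (so a half turn about z gives the same grasp; the last joint's range is limited). The gripper opens to 88 mm and grips with 3 to 60 N. Pads are 19 mm wide; open, the fingers measure 130 mm over their backs; the gripper's body (78 mm by 193 mm) begins 47 mm behind the grasp point.
Start: joints at [-0.915, 0.359, 0.012, 0, -1.224, -0.288], TCP at [0.243, -0.63, 0.227] pointing down, gripper open.
Joint ranges: [-3.07, 3.07], [-1.43, 2.12], [-1.02, 1.25], [-3.03, 1.67], [-3.05, -0], [-3.03, 3.03]. Speed limits (rad/s): [2.39, 2.39, 3.01, 3.14, 3.14, 3.14].

### API

Orientations are given as [roll, pitch, yaw] about the fixed x, y, z axes, in that order (R = Rz(yaw) Ry(pitch) Rx(roll)).
In Python, from station import * gives the robot as it stands.
- The arm moves only by the tool apply_moves, never from a script. Its argument "steps" is a list of rows, each an object with "translation": the shift along the world's x, y, z scaled (see below), a list of three; "rotation": the turn, a rotation vector about the world's x, y, z scaled (see below), a list of three. A call has exactly 10 rows; each row is the pose to reach, as a shift and turn from the pose commanded when the call began; what a row does not reach only later rows make up. The controller multiplies each number of a shift by 250 mm and each number of a turn by 30 degrees. A row lasts 1/12 s, in which the tool goes at most 41.7 mm and 7.16 degrees, less where a joint would pass 70% of its speed; a pose out of reach is approached as far as the arm can. A call with a number of a shift or a turn outside -1 to 1 is refused whole. A call with a gripper value outside its range is refused whole. "jaw" is the closure, from -1 (fully open) to 1 (shut), so that 0 is half open, set as the call begins (left out, the last holds). The fingers move at their own pace and stop on an object; "newtons" is the grip in N (left out, the last holds). Time passes only in rows, so rows that repeat a pose let the fingers close, or fill a call up. It gives the time, the measured TCP pose, the force, the opening and the grip force at its end, in the units of the state.
- get_state(): the state, without advancing time (a new reading comes with each control period).
- grab_frame(name): name is "scene" or "side" or "wrist"; returns the picture (384x512x3 uint8, blue, green, red); there is no depth.
- camera_model(name): a dict with "fx", "fy", "cx", "cy" (pixels), "xyz" and "rotation" of the camera in the world. Camera axes: x right, y down, z forward; pixel columns grow to the right and rows downward; lengths in m; the calibration is good to about 2 mm. A picture is of the moment at which its call begins: read the wrist's pose just before it. camera_model takes no time and is no camera call; for the wrist camera it gives the pose at the moment of the call.
- job_done(): hands the job in; it is judged then, once.
The state is a dict: "t": time; "q": joint angles; "qd": joint speeds; "joint_efforts": joint torques, N m; "eef_pos": TCP position; "ee_rot": TCP orientation; "force": force on the tool from outside, world axes, zero at the start; "moment": the same for the moment, N m; "width": finger opening in m; "gripper_force": force on a finger pad.
Only numpy, scipy, OpenCV 4.12 (cv2) and the standard library are available. Lean on these libraries where they do the work, as an engineer would, in place of code of your own. Each camera call takes 0.05 s, during which the arm holds its last target. There are 200 camera calls.

## Working session

There is one attempt and no reset: what is moved stays moved. The work goes in short steps, Python scripts to look and compute and a tool call to move; the robot and the scene stay as the last step left them, time stands still between calls to the robot, and variables do not carry over. Pictures are saved under pics/ and viewed, at most 10 in all, crops included, and the job is handed in when it is done.

Besides the shell and the picture viewer there is one more tool, called after ">>>" by a JSON object that holds its "name" and its "arguments", one argument or row to a line. apply_moves: Moves the arm, as the interface text tells. Shifts and turns lie within -1 to 1; 1 stands for 250 mm of shift or 30 degrees of turn. Its arguments: {"type":"object","properties":{"steps":{"type":"array"},"jaw":{"type":"number"},"newtons":{"type":"number"}},"required":["steps"]}

```bash
mkdir -p pics; ls; python3 - <<'E'
from station import *
import cv2,numpy as np
s=get_state();print(s)
a=grab_frame("scene");b=grab_frame("side")
cv2.imwrite("pics/scene0.png",a);cv2.imwrite("pics/side0.png",b)
cv2.imwrite("pics/both.png",np.vstack([a,b])[:, :] if 0 else cv2.resize(np.hstack([a,b]),(800,300)))
for n in("scene","side","wrist"):print(n,camera_model(n))
E
```

```text
pics
{'t': 0.0, 'q': array([-9.14953581e-01,  3.59410660e-01,  1.10727805e-02, -3.47321047e-04,
       -1.22409831e+00, -2.88060189e-01]), 'qd': array([-2.50807723e-04,  9.36767553e-04,  1.41344420e-03,  1.18267209e-03,
       -3.83673196e-04,  9.89012623e-05]), 'joint_efforts': array([ 3.63186173e-04, -5.82717276e+01,  2.93063056e+01,  6.99750915e+00,
        7.07254512e-03, -1.53140181e-04]), 'eef_pos': array([ 0.24247154, -0.62942979,  0.22561388]), 'ee_rot': array([ 3.13992760e+00, -1.52867320e-04, -2.77392825e+00]), 'force': array([-0.72780769, -0.10907397, -0.8128497 ]), 'moment': array([ 0.02366643, -0.01772421,  0.007041  ]), 'gripper_force': 0.0, 'width': 0.08754141451357635}
scene {'fx': 442.52621730268146, 'fy': 442.52621730268146, 'cx': 252.20771664864225, 'cy': 186.66467669355555, 'xyz': array([-0.29230776,  0.83080215,  1.38467616]), 'rotation': array([-2.39507379,  0.00538371, -2.46950609])}
side {'fx': 381.6598149345896, 'fy': 381.6598149345896, 'cx': 261.0498388505166, 'cy': 197.90024026281412, 'xyz': array([-0.13193043, -1.27045519,  0.7780378 ]), 'rotation': array([-2.0726716 ,  0.00220439, -0.48732282])}
wrist {'fx': 336.13043783626944, 'fy': 336.13043783626944, 'cx': 258.2013513907491, 'cy': 197.75973612749644, 'xyz': array([ 0.17920829, -0.65521921,  0.38484195]), 'rotation': array([ 2.88530412e+00, -4.14518248e-04,  1.93946346e+00])}
```

View pics/scene0.png

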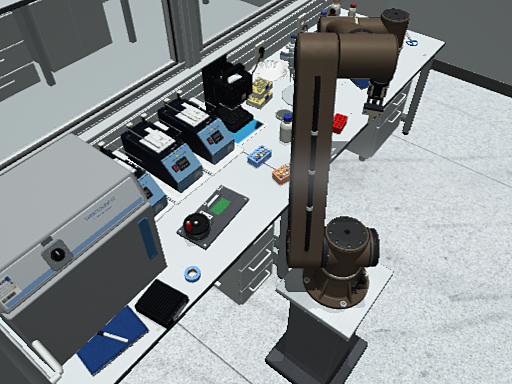

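View pics/side0.png

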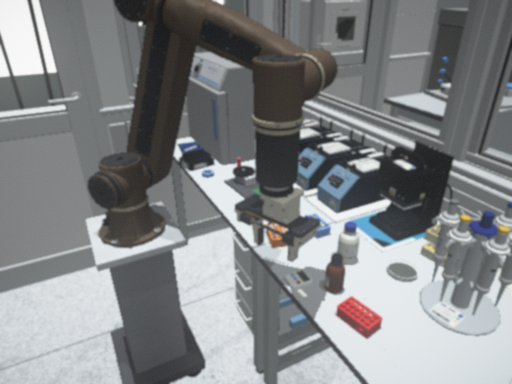

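```bash
python3 - <<'E'
import station
print([n for n in dir(station) if not n.startswith('_')], getattr(station,'hold_point_z',None))
E
```

```text
['Unreachable', 'camera_model', 'get_state', 'grab_frame', 'hold_point_z', 'job_done'] 0.0188
```

Scene: the blue rack is at (259,155), the orange one at (283,173) and the red look-alike at (340,123). The green window is at (221,207) and the handwheel with its red handle at (195,226). In the side view the blue rack is at about (320,228), partly hidden by the gripper. 

Things that could be mistaken for the blue rack: blue tray (240,128), blue tape (192,273), blue mat (110,340), bottle cap (287,118) and the red rack (340,123). I choose (259,155).

```bash
cat > h.py <<'E'
from station import *
import cv2,numpy as np
from scipy.spatial.transform import Rotation as R
def rot(c):return R.from_euler('xyz',c["rotation"]).as_matrix()
def toz(c,uv,z):
    uv=np.atleast_2d(uv).astype(float)
    d=np.c_[(uv[:,0]-c["cx"])/c["fx"],(uv[:,1]-c["cy"])/c["fy"],np.ones(len(uv))]@rot(c).T
    return c["xyz"]+d*((z-c["xyz"][2])/d[:,2])[:,None]
def proj(c,P):
    q=(np.atleast_2d(P)-c["xyz"])@rot(c)
    return np.c_[q[:,0]/q[:,2]*c["fx"]+c["cx"],q[:,1]/q[:,2]*c["fy"]+c["cy"]]
def mask(im,lo,hi,smin=110,vmin=50):
    h=cv2.cvtColor(im,cv2.COLOR_BGR2HSV)
    return cv2.inRange(h,(lo,smin,vmin),(hi,255,255))
def blobs(m,amin=15):
    cs=[k for k in cv2.findContours(m,cv2.RETR_EXTERNAL,cv2.CHAIN_APPROX_NONE)[0] if cv2.contourArea(k)>=amin]
    return sorted(cs,key=cv2.contourArea,reverse=True)
E
python3 - <<'E'
from h import *
c=camera_model("scene");im=cv2.imread("pics/scene0.png")
for n,uv,z in(("blue",(259,155),.034),("orange",(283,173),.034),("win",(221,207),.012),("handle",(191,226),.085),("wheel",(197,226),.062),("redrack",(340,123),.03),("deckcorners",[(178,238),(207,248),(248,198),(218,186)],.012)):
    print(n,toz(c,uv,z).round(3).tolist())
m=mask(im,50,75);
for k in blobs(m): print("green",cv2.minAreaRect(k),toz(c,cv2.boxPoints(cv2.minAreaRect(k)),.012).round(3).tolist())
crop=im[135:265,165:315];cv2.imwrite("pics/crop.png",cv2.resize(crop,None,fx=5,fy=4.6,interpolation=cv2.INTER_CUBIC))
E
```

```text
blue [[0.587, -0.311, 0.034]]
orange [[0.437, -0.286, 0.034]]
win [[0.534, 0.008, 0.012]]
handle [[0.516, 0.19, 0.085]]
wheel [[0.513, 0.164, 0.062]]
redrack [[0.422, -0.732, 0.03]]
deckcorners [[0.561, 0.226, 0.012], [0.442, 0.192, 0.012], [0.478, -0.098, 0.012], [0.62, -0.072, 0.012]]
green ((219.9034423828125, 205.85861206054688), (9.965457916259766, 19.349599838256836), 41.6335334777832) [[0.56, 0.047, 0.012], [0.57, -0.044, 0.012], [0.522, -0.035, 0.012], [0.513, 0.054, 0.012]]
```

View pics/crop.png

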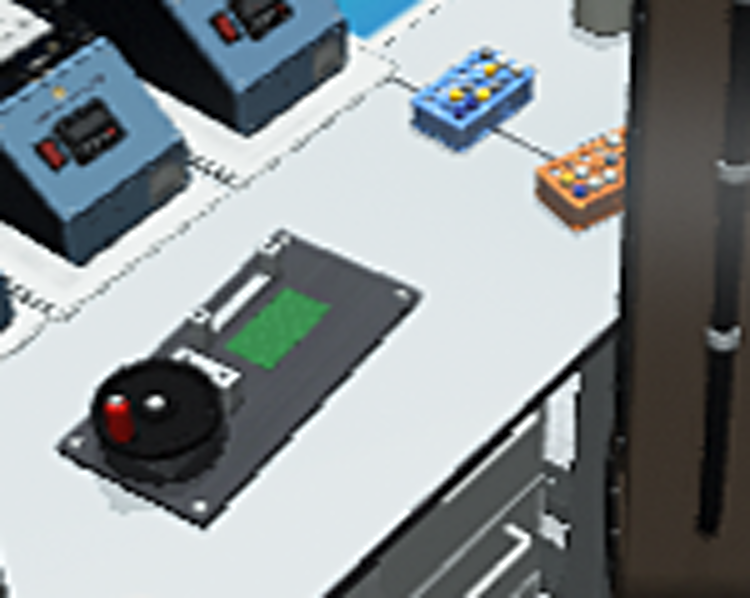

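The crop confirms the choice: the blue rack is the open-frame tube rack at about (259,155), the orange one is beside it, and the handwheel is on the left end of the deck. Next I move to look over the deck with the wrist camera.

>>> {"name": "apply_moves", "arguments": {
  "steps": [
    {"translation":[0.04,0.1,0.02],"rotation":[0,0,0.09]},
    {"translation":[0.08,0.2,0.04],"rotation":[0,0,0.18]},
    {"translation":[0.12,0.3,0.06],"rotation":[0,0,0.27]},
    {"translation":[0.16,0.4,0.08],"rotation":[0,0,0.36]},
    {"translation":[0.2,0.5,0.1],"rotation":[0,0,0.45]},
    {"translation":[0.24,0.6,0.12],"rotation":[0,0,0.54]},
    {"translation":[0.28,0.7,0.14],"rotation":[0,0,0.63]},
    {"translation":[0.32,0.8,0.16],"rotation":[0,0,0.72]},
    {"translation":[0.36,0.9,0.18],"rotation":[0,0,0.81]},
    {"translation":[0.4,1,0.2],"rotation":[0,0,0.87]}
  ],
  "jaw": -1,
  "newtons": 20
}}

```text
t: 0.93
eef_pos: [0.3427, -0.3785, 0.2765]
ee_rot: [3.141, 0.0, -2.316]
force: [1.1, 0.6, 0.2]
width: 0.0873
gripper_force: 0.0
```

>>> {"name": "apply_moves", "arguments": {
  "steps": [
    {"translation":[0.04,0.1,0],"rotation":[0,0,0.09]},
    {"translation":[0.08,0.2,0],"rotation":[0,0,0.18]},
    {"translation":[0.12,0.3,0],"rotation":[0,0,0.27]},
    {"translation":[0.16,0.4,0],"rotation":[0,0,0.36]},
    {"translation":[0.2,0.5,0],"rotation":[0,0,0.45]},
    {"translation":[0.24,0.6,0],"rotation":[0,0,0.54]},
    {"translation":[0.28,0.7,0],"rotation":[0,0,0.63]},
    {"translation":[0.32,0.8,0],"rotation":[0,0,0.72]},
    {"translation":[0.36,0.9,0],"rotation":[0,0,0.81]},
    {"translation":[0.4,1,0],"rotation":[0,0,0.87]}
  ]
}}

```text
t: 1.77
eef_pos: [0.4427, -0.1285, 0.2765]
ee_rot: [3.141, 0.0, -1.86]
force: [0.1, -0.4, -0.2]
width: 0.0873
gripper_force: 0.0
```

>>> {"name": "apply_moves", "arguments": {
  "steps": [
    {"translation":[0.04,0.1,0],"rotation":[0,0,0.09]},
    {"translation":[0.08,0.2,0],"rotation":[0,0,0.18]},
    {"translation":[0.12,0.3,0],"rotation":[0,0,0.27]},
    {"translation":[0.16,0.4,0],"rotation":[0,0,0.36]},
    {"translation":[0.2,0.5,0],"rotation":[0,0,0.45]},
    {"translation":[0.24,0.6,0],"rotation":[0,0,0.54]},
    {"translation":[0.28,0.7,0],"rotation":[0,0,0.63]},
    {"translation":[0.32,0.76,0],"rotation":[0,0,0.72]},
    {"translation":[0.34,0.8,0],"rotation":[0,0,0.81]},
    {"translation":[0.34,0.8,0],"rotation":[0,0,0.83]}
  ]
}}

```text
t: 2.6
eef_pos: [0.5283, 0.0719, 0.2757]
ee_rot: [3.14, -0.0, -1.424]
force: [0.8, 0.2, -0.4]
width: 0.0877
gripper_force: 0.0
```

```bash
python3 - <<'E'
from h import *
import json
s=get_state();print(s["t"],s["eef_pos"],s["ee_rot"],s["q"].round(2))
c=camera_model("wrist");im=grab_frame("wrist");cv2.imwrite("pics/w1.png",im)
json.dump({k:np.asarray(v).tolist() for k,v in c.items()},open("w1.json","w"))
for nm,m,z in(("green",mask(im,45,80),.012),("red",mask(im,0,8)|mask(im,172,180),.106)):
  for k in blobs(m,40)[:3]:
    r=cv2.minAreaRect(k);P=toz(c,np.vstack([[r[0]],cv2.boxPoints(r)]),z);print(nm,np.round(r[0],1),np.round(r[1],1),P[:,:2].round(4).tolist())
E
```

```text
2.6 [0.52830563 0.07192748 0.27571665] [ 3.14045220e+00 -2.16206088e-04 -1.42398496e+00] [ 0.5   0.1  -0.22 -0.   -1.26 -0.36]
red [ 17.  101.9] [29.2 12. ] [[0.7636, 0.0297], [0.7778, 0.0359], [0.7762, 0.0248], [0.7494, 0.0234], [0.7508, 0.0346]]
```

View pics/w1.png

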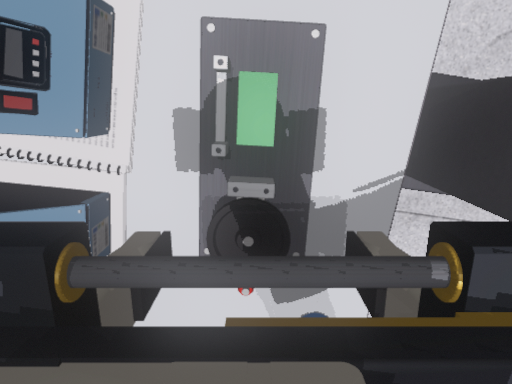

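The wrist view shows the whole deck: green window at about (258,109), back blocks at (220,62) and (219,150), end stop at (251,187), wheel hub at (248,241), red handle at (246,290).

```bash
python3 - <<'E'
from h import *
import json
c={k:np.array(v) for k,v in json.load(open("w1.json")).items()};im=cv2.imread("pics/w1.png")
print(cv2.cvtColor(im,cv2.COLOR_BGR2HSV)[109,258])
k=blobs(mask(im,60,90,90),300)[0];r=cv2.minAreaRect(k)
ap=cv2.approxPolyDP(k,5,True)[:,0];P=toz(c,ap,.012)[:,:2];print("green",ap.tolist(),P.round(4).tolist(),toz(c,r[0],.012).round(4))
# left/right plate edges, rows 40..95
g=cv2.GaussianBlur(im,(3,3),0).min(2).astype(int)
for nm,rng in(("back",range(190,212)),("front",range(328,300,-1))):
    pts=[]
    for v in range(32,104,3):
        if nm=="front" and v>98: break
        d=[(abs(g[v,u+1]-g[v,u-1]),u) for u in rng];pts.append((max(d)[1],v))
    P=toz(c,pts,.012)[:,:2];f=np.polyfit(P[:,1],P[:,0],1);print(nm,f.round(4),np.degrees(np.arctan(-f[0])).round(2),"res",(P[:,0]-np.polyval(f,P[:,1])).std().round(4))
for n,uv,z in(("corners",[(202,21),(324,24)],.012),("screws",[(211,28),(316,34)],.012),("rim",(248.7,239),.062),("hub",(248,241),.066),("handletop",(246,291),.106),("blk tops",[(220,62),(219,150)],.050),("end top",[(229,179),(275,181)],.051)):
    print(n,toz(c,uv,z)[:,:2].round(4).tolist())
E
```

```text
[ 69  80 191]Traceback (most recent call last):
  File "<stdin>", line 5, in <module>
IndexError: list index out of range
```

```bash
python3 - <<'E'
from h import *
import json
c={k:np.array(v) for k,v in json.load(open("w1.json")).items()};im=cv2.imread("pics/w1.png")
m=mask(im,50,85,60,100);k=blobs(m,300)
if k:
    k=k[0];r=cv2.minAreaRect(k)
    ap=cv2.approxPolyDP(k,5,True)[:,0];P=toz(c,ap,.012)[:,:2];print("green",ap.tolist(),P.round(4).tolist(),toz(c,r[0],.012).round(4))
g=cv2.GaussianBlur(im,(3,3),0).min(2).astype(int)
for nm,rng in(("back",range(190,212)),("front",range(328,300,-1))):
    pts=[]
    for v in range(32,104,3):
        if nm=="front" and v>98: break
        d=[(abs(g[v,u+1]-g[v,u-1]),u) for u in rng];pts.append((max(d)[1],v))
    P=toz(c,pts,.012)[:,:2];f=np.polyfit(P[:,1],P[:,0],1);print(nm,f.round(4),np.degrees(np.arctan(-f[0])).round(2),"res",(P[:,0]-np.polyval(f,P[:,1])).std().round(4))
for n,uv,z in(("corners",[(202,21),(324,24)],.012),("screws",[(211,28),(316,34)],.012),("rim",(248.7,239),.062),("hub",(248,241),.066),("handletop",(246,291),.106),("blk tops",[(220,62),(219,150)],.050),("end top",[(229,179),(275,181)],.051)):
    print(n,toz(c,uv,z)[:,:2].round(4).tolist())
E
```

```text
green [[239, 71], [236, 143], [272, 146], [277, 73]] [[0.5671, -0.0373], [0.5595, 0.047], [0.5145, 0.044], [0.5222, -0.0418]] [[0.5408 0.0023 0.012 ]]
back [-0.084   0.6106] 4.8 res 0.0003
front [-0.1475  0.4628] 8.39 res 0.0033
corners [[0.616, -0.0844], [0.4775, -0.1019]]
screws [[0.605, -0.0786], [0.4845, -0.0902]]
rim [[0.5274, 0.1514]]
hub [[0.528, 0.1524]]
handletop [[0.5232, 0.1943]]
blk tops [[0.5858, -0.0396], [0.5758, 0.0538]]
end top [[0.5602, 0.0853], [0.5069, 0.0798]]
```

>>> {"name": "apply_moves", "arguments": {
  "steps": [
    {"translation":[0,0.08,-0.05],"rotation":[0,0,-0.02]},
    {"translation":[-0.01,0.16,-0.1],"rotation":[0,0,-0.04]},
    {"translation":[-0.01,0.24,-0.16],"rotation":[0,0,-0.06]},
    {"translation":[-0.01,0.32,-0.24],"rotation":[0,0,-0.08]},
    {"translation":[-0.018,0.4,-0.32],"rotation":[0,0,-0.1]},
    {"translation":[-0.018,0.46,-0.4],"rotation":[0,0,-0.1]},
    {"translation":[-0.018,0.476,-0.46],"rotation":[0,0,-0.1]},
    {"translation":[-0.018,0.476,-0.5],"rotation":[0,0,-0.1]},
    {"translation":[-0.018,0.476,-0.53],"rotation":[0,0,-0.1]},
    {"translation":[-0.018,0.476,-0.53],"rotation":[0,0,-0.1]}
  ]
}}

```text
t: 3.48
eef_pos: [0.5224, 0.188, 0.1428]
ee_rot: [3.14, -0.001, -1.482]
force: [-0.3, -1.3, -0.6]
width: 0.088
gripper_force: 0.0
```

```bash
python3 - <<'E'
from h import *
s=get_state();print(s["t"],s["eef_pos"],s["ee_rot"])
c=camera_model("wrist");im=grab_frame("wrist")
p=proj(c,[[.5238,.1911,.106],[.5276,.1513,.062],list(s["eef_pos"])]);print(p.round(1))
m=mask(im,0,8,90)|mask(im,172,180,90)
for k in blobs(m,40)[:4]:
    u=cv2.boundingRect(k);print(u,toz(c,(u[0]+u[2]/2,u[1]+u[3]/2),.106))
for q in p: cv2.drawMarker(im,tuple(int(v) for v in q),(0,255,255),0,12)
cv2.imwrite("pics/w2.png",im)
E
```

```text
3.4833 [0.52242222 0.18796783 0.14280091] [ 3.13951945e+00 -1.12076351e-03 -1.48169743e+00]
[[255.3 230.7]
 [255.3 156.6]
 [258.1 250.1]]
(240, 203, 29, 41) [[0.52471414 0.18648449 0.106     ]]
```

View pics/w2.png

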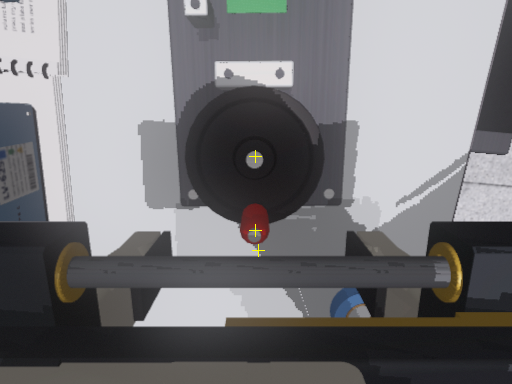

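The red handle top is at about (255,232), right on the predicted marker, and the hub is also on its marker, so the deck estimate is good. I descend and grip.

>>> {"name": "apply_moves", "arguments": {
  "steps": [
    {"translation":[0.003,0.006,-0.04],"rotation":[0,0,0]},
    {"translation":[0.003,0.006,-0.08],"rotation":[0,0,0]},
    {"translation":[0.003,0.006,-0.12],"rotation":[0,0,0]},
    {"translation":[0.003,0.006,-0.16],"rotation":[0,0,0]},
    {"translation":[0.003,0.006,-0.2],"rotation":[0,0,0]},
    {"translation":[0.003,0.006,-0.24],"rotation":[0,0,0]},
    {"translation":[0.003,0.006,-0.27],"rotation":[0,0,0]},
    {"translation":[0.003,0.006,-0.27],"rotation":[0,0,0]},
    {"translation":[0.003,0.006,-0.27],"rotation":[0,0,0]},
    {"translation":[0.003,0.006,-0.27],"rotation":[0,0,0]}
  ]
}}

```text
t: 4.37
eef_pos: [0.5242, 0.1908, 0.0768]
ee_rot: [-3.141, 0.0, -1.48]
force: [0.5, -0.4, 0.2]
width: 0.0879
gripper_force: 0.0
```

>>> {"name": "apply_moves", "arguments": {
  "steps": [
    {"translation":[0,0,0],"rotation":[0,0,0]},
    {"translation":[0,0,0],"rotation":[0,0,0]},
    {"translation":[0,0,0],"rotation":[0,0,0]},
    {"translation":[0,0,0],"rotation":[0,0,0]},
    {"translation":[0,0,0],"rotation":[0,0,0]},
    {"translation":[0,0,0],"rotation":[0,0,0]},
    {"translation":[0,0,0],"rotation":[0,0,0]},
    {"translation":[0,0,0],"rotation":[0,0,0]},
    {"translation":[0,0,0],"rotation":[0,0,0]},
    {"translation":[0,0,0],"rotation":[0,0,0]}
  ],
  "jaw": 1,
  "newtons": 30
}}

```text
t: 5.2
eef_pos: [0.5239, 0.1906, 0.0765]
ee_rot: [3.142, -0.0, -1.481]
force: [0.3, -0.6, 1.1]
width: 0.0264
gripper_force: 0.0
```

```bash
python3 - <<'E'
import numpy as np
y=np.radians(5.5);ex=np.array([np.cos(y),np.sin(y)]);ey=np.array([-np.sin(y),np.cos(y)])
f=lambda t:.04*(np.sin(t)*ex+np.cos(t)*ey)
for a in range(0,371,90):
  print(a,[((f(np.radians(a+9*i))-f(np.radians(a)))/.25).round(3).tolist() for i in range(1,11)])
E
```

```text
0 [[0.025, 0.0], [0.05, -0.003], [0.074, -0.01], [0.097, -0.021], [0.117, -0.036], [0.135, -0.053], [0.15, -0.073], [0.162, -0.095], [0.17, -0.119], [0.175, -0.144]]
90 [[0.0, -0.025], [-0.003, -0.05], [-0.01, -0.074], [-0.021, -0.097], [-0.036, -0.117], [-0.053, -0.135], [-0.073, -0.15], [-0.095, -0.162], [-0.119, -0.17], [-0.144, -0.175]]
180 [[-0.025, -0.0], [-0.05, 0.003], [-0.074, 0.01], [-0.097, 0.021], [-0.117, 0.036], [-0.135, 0.053], [-0.15, 0.073], [-0.162, 0.095], [-0.17, 0.119], [-0.175, 0.144]]
270 [[-0.0, 0.025], [0.003, 0.05], [0.01, 0.074], [0.021, 0.097], [0.036, 0.117], [0.053, 0.135], [0.073, 0.15], [0.095, 0.162], [0.119, 0.17], [0.144, 0.175]]
360 [[0.025, 0.0], [0.05, -0.003], [0.074, -0.01], [0.097, -0.021], [0.117, -0.036], [0.135, -0.053], [0.15, -0.073], [0.162, -0.095], [0.17, -0.119], [0.175, -0.144]]
```

Still closing (26 mm). One more pause, then crank.

>>> {"name": "apply_moves", "arguments": {
  "steps": [
    {"translation":[0,0,0],"rotation":[0,0,0]},
    {"translation":[0,0,0],"rotation":[0,0,0]},
    {"translation":[0,0,0],"rotation":[0,0,0]},
    {"translation":[0,0,0],"rotation":[0,0,0]},
    {"translation":[0,0,0],"rotation":[0,0,0]},
    {"translation":[0,0,0],"rotation":[0,0,0]},
    {"translation":[0,0,0],"rotation":[0,0,0]},
    {"translation":[0,0,0],"rotation":[0,0,0]},
    {"translation":[0,0,0],"rotation":[0,0,0]},
    {"translation":[0,0,0],"rotation":[0,0,0]}
  ]
}}

```text
t: 6.03
eef_pos: [0.5246, 0.1909, 0.0767]
ee_rot: [-3.141, 0.0, -1.48]
force: [5.3, -0.7, -3.0]
width: 0.0183
gripper_force: 30.0
```

>>> {"name": "apply_moves", "arguments": {
  "steps": [
    {"translation":[0.025,0,0],"rotation":[0,0,0]},
    {"translation":[0.05,-0.003,0],"rotation":[0,0,0]},
    {"translation":[0.074,-0.01,0],"rotation":[0,0,0]},
    {"translation":[0.097,-0.021,0],"rotation":[0,0,0]},
    {"translation":[0.117,-0.036,0],"rotation":[0,0,0]},
    {"translation":[0.135,-0.053,0],"rotation":[0,0,0]},
    {"translation":[0.15,-0.073,0],"rotation":[0,0,0]},
    {"translation":[0.162,-0.095,0],"rotation":[0,0,0]},
    {"translation":[0.17,-0.119,0],"rotation":[0,0,0]},
    {"translation":[0.175,-0.144,0],"rotation":[0,0,0]}
  ]
}}

```text
t: 6.87
eef_pos: [0.5682, 0.1555, 0.0766]
ee_rot: [-3.141, 0.001, -1.48]
force: [0.4, 4.9, -0.1]
width: 0.0179
gripper_force: 30.0
```

>>> {"name": "apply_moves", "arguments": {
  "steps": [
    {"translation":[0,-0.025,0],"rotation":[0,0,0]},
    {"translation":[-0.003,-0.05,0],"rotation":[0,0,0]},
    {"translation":[-0.01,-0.074,0],"rotation":[0,0,0]},
    {"translation":[-0.021,-0.097,0],"rotation":[0,0,0]},
    {"translation":[-0.036,-0.117,0],"rotation":[0,0,0]},
    {"translation":[-0.053,-0.135,0],"rotation":[0,0,0]},
    {"translation":[-0.073,-0.15,0],"rotation":[0,0,0]},
    {"translation":[-0.095,-0.162,0],"rotation":[0,0,0]},
    {"translation":[-0.119,-0.17,0],"rotation":[0,0,0]},
    {"translation":[-0.144,-0.175,0],"rotation":[0,0,0]}
  ]
}}

```text
t: 7.7
eef_pos: [0.5313, 0.1109, 0.0767]
ee_rot: [-3.141, 0.001, -1.481]
force: [3.3, 7.4, -3.0]
width: 0.0182
gripper_force: 30.0
```

>>> {"name": "apply_moves", "arguments": {
  "steps": [
    {"translation":[-0.025,0,0],"rotation":[0,0,0]},
    {"translation":[-0.05,0.003,0],"rotation":[0,0,0]},
    {"translation":[-0.074,0.01,0],"rotation":[0,0,0]},
    {"translation":[-0.097,0.021,0],"rotation":[0,0,0]},
    {"translation":[-0.117,0.036,0],"rotation":[0,0,0]},
    {"translation":[-0.135,0.053,0],"rotation":[0,0,0]},
    {"translation":[-0.15,0.073,0],"rotation":[0,0,0]},
    {"translation":[-0.162,0.095,0],"rotation":[0,0,0]},
    {"translation":[-0.17,0.119,0],"rotation":[0,0,0]},
    {"translation":[-0.175,0.144,0],"rotation":[0,0,0]}
  ]
}}

```text
t: 8.53
eef_pos: [0.4884, 0.1465, 0.0767]
ee_rot: [-3.14, -0.001, -1.48]
force: [12.4, -3.1, -8.8]
width: 0.0183
gripper_force: 30.0
```

>>> {"name": "apply_moves", "arguments": {
  "steps": [
    {"translation":[0,0.025,0],"rotation":[0,0,0]},
    {"translation":[0.003,0.05,0],"rotation":[0,0,0]},
    {"translation":[0.01,0.074,0],"rotation":[0,0,0]},
    {"translation":[0.021,0.097,0],"rotation":[0,0,0]},
    {"translation":[0.036,0.117,0],"rotation":[0,0,0]},
    {"translation":[0.053,0.135,0],"rotation":[0,0,0]},
    {"translation":[0.073,0.15,0],"rotation":[0,0,0]},
    {"translation":[0.095,0.162,0],"rotation":[0,0,0]},
    {"translation":[0.119,0.17,0],"rotation":[0,0,0]},
    {"translation":[0.144,0.175,0],"rotation":[0,0,0]}
  ]
}}

```text
t: 9.37
eef_pos: [0.5218, 0.1903, 0.0766]
ee_rot: [3.139, -0.001, -1.481]
force: [-5.7, 4.6, 4.1]
width: 0.0178
gripper_force: 30.0
```

>>> {"name": "apply_moves", "arguments": {
  "steps": [
    {"translation":[0.005,0,0],"rotation":[0,0,0]},
    {"translation":[0.01,0,0],"rotation":[0,0,0]},
    {"translation":[0.015,0,0],"rotation":[0,0,0]},
    {"translation":[0.02,0,0],"rotation":[0,0,0]},
    {"translation":[0.025,0,0],"rotation":[0,0,0]},
    {"translation":[0.03,0,0],"rotation":[0,0,0]},
    {"translation":[0.03,0,0],"rotation":[0,0,0]},
    {"translation":[0.03,0,0],"rotation":[0,0,0]},
    {"translation":[0.03,0,0],"rotation":[0,0,0]},
    {"translation":[0.03,0,0],"rotation":[0,0,0]}
  ]
}}

```text
t: 10.2
eef_pos: [0.5254, 0.1904, 0.0764]
ee_rot: [3.133, -0.0, -1.481]
force: [-23.3, 12.1, 17.9]
width: 0.0184
gripper_force: 30.0
```

The −23 N reaction shows the hard stop is reached. I release, rise and check the end stop.

>>> {"name": "apply_moves", "arguments": {
  "steps": [
    {"translation":[0,0,0],"rotation":[0,0,0]},
    {"translation":[-0.01,0,0],"rotation":[0,0,0]},
    {"translation":[-0.02,0,0],"rotation":[0,0,0]},
    {"translation":[-0.025,0,0],"rotation":[0,0,0]},
    {"translation":[-0.025,0,0],"rotation":[0,0,0]},
    {"translation":[-0.025,0,0],"rotation":[0,0,0]},
    {"translation":[-0.025,0,0.04],"rotation":[0,0,0]},
    {"translation":[-0.025,0,0.12],"rotation":[0,0,0]},
    {"translation":[-0.025,0,0.2],"rotation":[0,0,0]},
    {"translation":[-0.025,0,0.3],"rotation":[0,0,0]}
  ],
  "jaw": -1
}}

```text
t: 11.03
eef_pos: [0.5248, 0.1901, 0.1521]
ee_rot: [3.14, -0.001, -1.481]
force: [-0.4, 0.2, -0.4]
width: 0.0795
gripper_force: 0.0
```

>>> {"name": "apply_moves", "arguments": {
  "steps": [
    {"translation":[0,0,0.1],"rotation":[0,0,0]},
    {"translation":[0,-0.1,0.2],"rotation":[0,0,0]},
    {"translation":[0,-0.2,0.3],"rotation":[0,0,0]},
    {"translation":[0,-0.3,0.4],"rotation":[0,0,0]},
    {"translation":[0,-0.4,0.48],"rotation":[0,0,0]},
    {"translation":[0,-0.5,0.48],"rotation":[0,0,0]},
    {"translation":[0,-0.6,0.48],"rotation":[0,0,0]},
    {"translation":[0,-0.65,0.48],"rotation":[0,0,0]},
    {"translation":[0,-0.68,0.48],"rotation":[0,0,0]},
    {"translation":[0,-0.68,0.48],"rotation":[0,0,0]}
  ]
}}

```text
t: 11.87
eef_pos: [0.5251, 0.0196, 0.2719]
ee_rot: [-3.141, -0.0, -1.482]
force: [0.4, 0.1, -1.8]
width: 0.0873
gripper_force: 0.0
```

```bash
python3 - <<'E'
from h import *
s=get_state();print(s["t"],s["eef_pos"],s["ee_rot"])
c=camera_model("wrist");im=grab_frame("wrist");cv2.imwrite("pics/w3raw.png",im)
o=np.array([.542,.002]);y=np.radians(5.5);ex=np.array([np.cos(y),np.sin(y)]);ey=np.array([-np.sin(y),np.cos(y)])
D=lambda a,b,z:[*(o+a*ex+b*ey),z]
P=[D(-.028,.0525,.051),D(.028,.0525,.051),D(.031,.040,.05),D(.031,.054,.05),D(.031,-.04,.05),D(.031,-.054,.05),D(0,.19,.106),D(.067,-.1,.012),D(-.077,-.1,.012)]
p=proj(c,P);print(p.round(1).tolist())
for q in p: cv2.drawMarker(im,tuple(int(round(v)) for v in q),(0,255,255),0,8)
cv2.imwrite("pics/w3.png",cv2.resize(im,(768,576)))
E
```

```text
11.8667 [0.5251009  0.01955552 0.27188834] [-3.14149192e+00 -5.75118604e-05 -1.48219587e+00]
[[269.3, 200.4], [221.5, 200.7], [218.7, 190.1], [219.1, 201.7], [216.0, 119.6], [215.6, 106.5], [245.6, 332.3], [187.2, 66.2], [310.5, 65.4]]
```

View pics/w3.png

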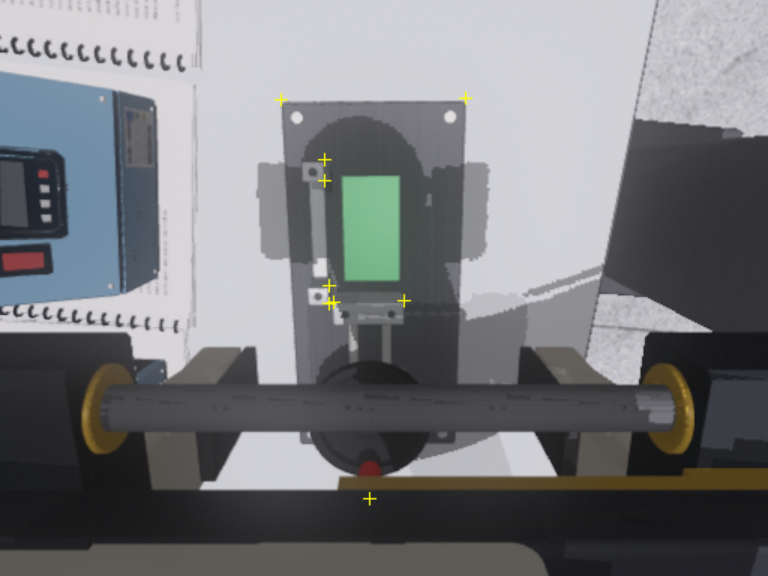

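The end stop has moved out and sits on its markers to within about 2 mm, as do the back blocks. The handle (370,465 scaled) is back on the far side. Now to the rack.

>>> {"name": "apply_moves", "arguments": {
  "steps": [
    {"translation":[0.01,-0.1,0],"rotation":[0,0,0]},
    {"translation":[0.02,-0.2,0],"rotation":[0,0,0]},
    {"translation":[0.04,-0.3,0],"rotation":[0,0,0]},
    {"translation":[0.06,-0.4,0],"rotation":[0,0,0]},
    {"translation":[0.08,-0.5,0],"rotation":[0,0,0]},
    {"translation":[0.1,-0.6,0],"rotation":[0,0,0]},
    {"translation":[0.12,-0.7,0],"rotation":[0,0,0]},
    {"translation":[0.14,-0.8,0],"rotation":[0,0,0]},
    {"translation":[0.14,-0.9,0],"rotation":[0,0,0]},
    {"translation":[0.14,-0.93,0],"rotation":[0,0,0]}
  ]
}}

```text
t: 12.75
eef_pos: [0.5607, -0.2133, 0.2708]
ee_rot: [3.14, -0.0, -1.481]
force: [0.8, 0.2, -0.7]
width: 0.0876
gripper_force: 0.0
```

```bash
python3 - <<'E'
from h import *
s=get_state();print(s["t"],s["eef_pos"],s["ee_rot"])
c=camera_model("wrist");im=grab_frame("wrist")
hsv=cv2.cvtColor(im,cv2.COLOR_BGR2HSV)
for nm,m in(("blue",mask(im,100,125,100,60)),("orange",mask(im,5,18,110,60))):
  m=cv2.morphologyEx(m,cv2.MORPH_CLOSE,np.ones((7,7)))
  for k in blobs(m,400)[:4]:
    r=cv2.minAreaRect(k);b=cv2.boxPoints(r);P=toz(c,np.vstack([[r[0]],b]),.034)[:,:2]
    e=np.diff(P[[1,2,3]],axis=0);i=np.argmax(np.linalg.norm(e,axis=1));
    print(nm,np.round(r[0],1),P[0].round(4),"sides",np.linalg.norm(e,axis=1).round(3),"long dir yaw from y",np.degrees(np.arctan(-e[i][0]/e[i][1])).round(1))
    cv2.polylines(im,[b.astype(int)],True,(0,0,255),1)
cv2.imwrite("pics/w4.png",cv2.resize(im,(768,576)))
E
```

```text
12.75 [ 0.56071622 -0.21333433  0.27075543] [ 3.14003058e+00 -2.39899756e-04 -1.48105585e+00]
blue [236.9  74. ] [ 0.5936 -0.3186] sides [0.092 0.058] long dir yaw from y -3.8
blue [105.3  21.4] [ 0.7377 -0.3587] sides [0.046 0.034] long dir yaw from y -9.6
orange [371.2  95.9] [ 0.4409 -0.3091] sides [0.105 0.067] long dir yaw from y -16.9
```

View pics/w4.png

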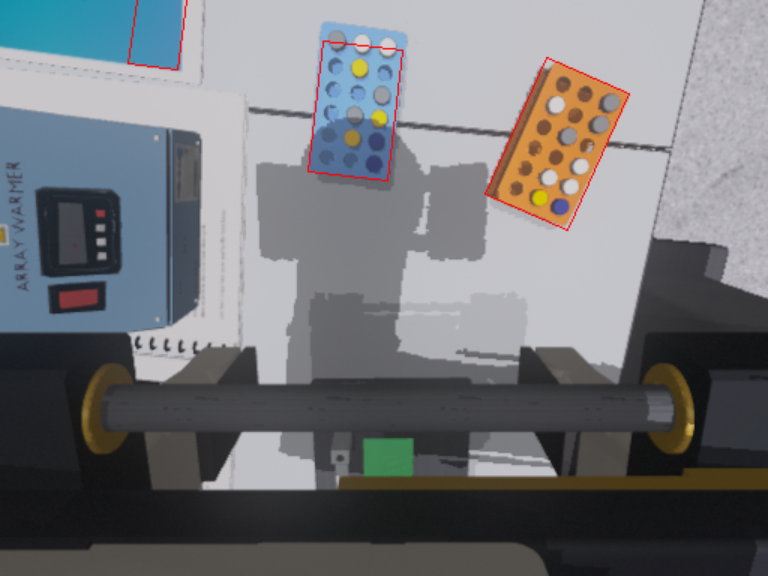

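The blue rack's corners are at about (321,23), (407,33), (388,181) and (308,172) in the scaled view; my mask cut off its pale top end. The orange rack is at (557,143).

```bash
python3 - <<'E'
from h import *
c=camera_model("wrist");s=get_state()
P=toz(c,np.array([(321,23),(407,33),(388,181),(308,172)])/1.5,.034)[:,:2];print(P.round(4).tolist())
e=np.linalg.norm(np.roll(P,-1,0)-P,axis=1);print(e.round(4),P.mean(0).round(4))
a=P[0]+P[1]-P[2]-P[3];yw=np.degrees(np.arctan(-a[0]/a[1]));print("yaw",yw)
t=P.mean(0)-s["eef_pos"][:2];print("shift/.25",(t/.25).round(3),"turn/30",(yw-90-np.degrees(s["ee_rot"][2]))/30)
E
```

```text
[[0.622, -0.3752], [0.5605, -0.3743], [0.5647, -0.2704], [0.626, -0.2716]]
[0.0615 0.1039 0.0613 0.1036] [ 0.5933 -0.3229]
yaw -2.27367853444008
shift/.25 [ 0.131 -0.438] turn/30 -0.24588534758744676
```

>>> {"name": "apply_moves", "arguments": {
  "steps": [
    {"translation":[0.02,-0.06,-0.06],"rotation":[0,0,-0.04]},
    {"translation":[0.04,-0.14,-0.14],"rotation":[0,0,-0.08]},
    {"translation":[0.06,-0.22,-0.22],"rotation":[0,0,-0.12]},
    {"translation":[0.08,-0.3,-0.32],"rotation":[0,0,-0.16]},
    {"translation":[0.11,-0.38,-0.42],"rotation":[0,0,-0.2]},
    {"translation":[0.131,-0.438,-0.52],"rotation":[0,0,-0.246]},
    {"translation":[0.131,-0.438,-0.6],"rotation":[0,0,-0.246]},
    {"translation":[0.131,-0.438,-0.66],"rotation":[0,0,-0.246]},
    {"translation":[0.131,-0.438,-0.7],"rotation":[0,0,-0.246]},
    {"translation":[0.131,-0.438,-0.7],"rotation":[0,0,-0.246]}
  ]
}}

```text
t: 13.63
eef_pos: [0.5921, -0.3197, 0.0938]
ee_rot: [3.137, 0.001, -1.609]
force: [-1.0, -0.3, -0.2]
width: 0.0876
gripper_force: 0.0
```

```bash
python3 - <<'E'
from h import *
s=get_state();print(s["t"],s["eef_pos"],s["ee_rot"])
c=camera_model("wrist");im=grab_frame("wrist")
yw=s["ee_rot"][2];tx=np.array([np.cos(yw),np.sin(yw)]);ty=np.array([np.sin(yw),-np.cos(yw)]);o=np.array([.5933,-.3229])
p=proj(c,[[*(o+a*tx+b*ty),.034] for a,b in((-.0525,-.031),(.0525,-.031),(.0525,.031),(-.0525,.031))])
cv2.polylines(im,[p.round().astype(int)],True,(0,0,255),1)
cv2.imwrite("pics/w5.png",cv2.resize(im,(768,576)))
E
```

```text
13.6333 [ 0.5920866  -0.31969827  0.09377216] [ 3.13738559e+00  1.28699421e-03 -1.60860343e+00]
```

View pics/w5.png

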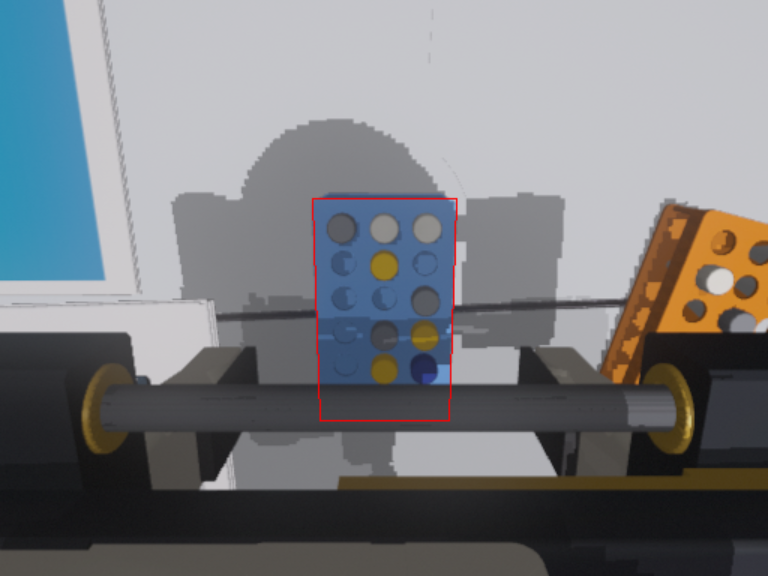

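The rack fills the predicted outline, centred between the fingers at about (385,300), and the orange rack stays clear. I descend and grip.

>>> {"name": "apply_moves", "arguments": {
  "steps": [
    {"translation":[0,0,-0.03],"rotation":[0,0,0]},
    {"translation":[0,0,-0.07],"rotation":[0,0,0]},
    {"translation":[0,0,-0.12],"rotation":[0,0,0]},
    {"translation":[0,0,-0.17],"rotation":[0,0,0]},
    {"translation":[0,0,-0.22],"rotation":[0,0,0]},
    {"translation":[0,0,-0.26],"rotation":[0,0,0]},
    {"translation":[0,0,-0.3],"rotation":[0,0,0]},
    {"translation":[0,0,-0.32],"rotation":[0,0,0]},
    {"translation":[0,0,-0.325],"rotation":[0,0,0]},
    {"translation":[0,0,-0.325],"rotation":[0,0,0]}
  ]
}}

```text
t: 14.52
eef_pos: [0.5928, -0.3214, 0.0148]
ee_rot: [3.141, 0.0, -1.609]
force: [0.3, 0.3, 0.8]
width: 0.0876
gripper_force: 0.0
```

>>> {"name": "apply_moves", "arguments": {
  "steps": [
    {"translation":[0,0,0],"rotation":[0,0,0]},
    {"translation":[0,0,0],"rotation":[0,0,0]},
    {"translation":[0,0,0],"rotation":[0,0,0]},
    {"translation":[0,0,0],"rotation":[0,0,0]},
    {"translation":[0,0,0],"rotation":[0,0,0]},
    {"translation":[0,0,0],"rotation":[0,0,0]},
    {"translation":[0,0,0],"rotation":[0,0,0]},
    {"translation":[0,0,0],"rotation":[0,0,0]},
    {"translation":[0,0,0],"rotation":[0,0,0]},
    {"translation":[0,0,0],"rotation":[0,0,0]}
  ],
  "jaw": 1,
  "newtons": 30
}}

```text
t: 15.35
eef_pos: [0.5931, -0.3214, 0.0157]
ee_rot: [-3.141, -0.0, -1.609]
force: [-0.6, 0.3, 5.4]
width: 0.0605
gripper_force: 30.0
```

Gripped at 60.5 mm. I lift and carry it to above the deck, a little short of both stops.

>>> {"name": "apply_moves", "arguments": {
  "steps": [
    {"translation":[0,0,0.06],"rotation":[0,0,0]},
    {"translation":[0,0,0.13],"rotation":[0,0,0]},
    {"translation":[0,0,0.2],"rotation":[0,0,0]},
    {"translation":[-0.01,0.05,0.27],"rotation":[0,0,0.04]},
    {"translation":[-0.02,0.12,0.33],"rotation":[0,0,0.08]},
    {"translation":[-0.04,0.2,0.34],"rotation":[0,0,0.12]},
    {"translation":[-0.06,0.3,0.34],"rotation":[0,0,0.16]},
    {"translation":[-0.08,0.4,0.34],"rotation":[0,0,0.2]},
    {"translation":[-0.1,0.5,0.34],"rotation":[0,0,0.24]},
    {"translation":[-0.12,0.6,0.34],"rotation":[0,0,0.257]}
  ]
}}

```text
t: 16.18
eef_pos: [0.5621, -0.1702, 0.0998]
ee_rot: [3.141, 0.0, -1.474]
force: [1.0, -0.5, -1.2]
width: 0.0609
gripper_force: 30.0
```

>>> {"name": "apply_moves", "arguments": {
  "steps": [
    {"translation":[-0.02,0.1,0],"rotation":[0,0,0]},
    {"translation":[-0.04,0.2,0],"rotation":[0,0,0]},
    {"translation":[-0.06,0.3,0],"rotation":[0,0,0]},
    {"translation":[-0.08,0.4,0],"rotation":[0,0,0]},
    {"translation":[-0.1,0.5,0],"rotation":[0,0,0]},
    {"translation":[-0.11,0.57,0],"rotation":[0,0,0]},
    {"translation":[-0.122,0.62,0],"rotation":[0,0,0]},
    {"translation":[-0.122,0.65,0],"rotation":[0,0,0]},
    {"translation":[-0.122,0.654,0],"rotation":[0,0,0]},
    {"translation":[-0.122,0.654,0],"rotation":[0,0,0]}
  ]
}}

```text
t: 17.02
eef_pos: [0.5324, -0.0077, 0.1001]
ee_rot: [3.141, -0.0, -1.474]
force: [-0.2, 0.1, -1.4]
width: 0.0608
gripper_force: 30.0
```

```bash
python3 - <<'E'
from h import *
s=get_state();print(s["t"],s["eef_pos"],s["ee_rot"],s["width"])
c=camera_model("wrist");im=grab_frame("wrist")
o=np.array([.5415,.0035]);y=np.radians(5.5);ex=np.array([np.cos(y),np.sin(y)]);ey=np.array([-np.sin(y),np.cos(y)])
print("deck xy of TCP",(s["eef_pos"][:2]-o)@ex*1e3,(s["eef_pos"][:2]-o)@ey*1e3)
# drawn: yellow = stop edges and plate corners; red = expected rack top
D=lambda a,b,z:[*(o+a*ex+b*ey),z]
for q in proj(c,[D(.031,.04,.05),D(.031,-.04,.05),D(.031,-.054,.05),D(.067,-.1,.012),D(-.077,-.1,.012)]):cv2.drawMarker(im,tuple(int(round(v)) for v in q),(0,255,255),0,8)
t=s["eef_pos"][:2]-.0015*ey;zt=s["eef_pos"][2]-.0155+.034
p=proj(c,[[*(t+a*ex+b*ey),zt] for a,b in((-.031,-.0525),(.031,-.0525),(.031,.0525),(-.031,.0525))])
cv2.polylines(im,[p.round().astype(int)],True,(0,0,255),1)
cv2.imwrite("pics/w6.png",cv2.resize(im,(768,576)))
E
```

```text
17.0167 [ 0.53243721 -0.00774753  0.10010308] [ 3.14125043e+00 -5.32672270e-05 -1.47403911e+00] 0.06082082790571472
deck xy of TCP -10.099094946064044 -10.327122728086932
```

View pics/w6.png

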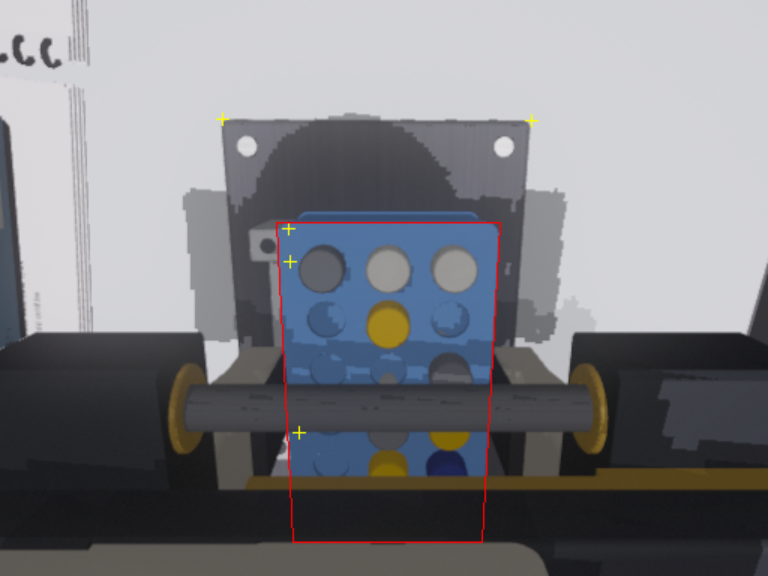

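The rack is gripped squarely and parallel to the deck; its outline matches (top edge at row 222) and the plate corners are on their markers to about 2 mm. I lower it.

>>> {"name": "apply_moves", "arguments": {
  "steps": [
    {"translation":[0,0,-0.04],"rotation":[0,0,0]},
    {"translation":[0,0,-0.08],"rotation":[0,0,0]},
    {"translation":[0,0,-0.12],"rotation":[0,0,0]},
    {"translation":[0,0,-0.16],"rotation":[0,0,0]},
    {"translation":[0,0,-0.2],"rotation":[0,0,0]},
    {"translation":[0,0,-0.24],"rotation":[0,0,0]},
    {"translation":[0,0,-0.26],"rotation":[0,0,0]},
    {"translation":[0,0,-0.28],"rotation":[0,0,0]},
    {"translation":[0,0,-0.286],"rotation":[0,0,0]},
    {"translation":[0,0,-0.286],"rotation":[0,0,0]}
  ]
}}

```text
t: 17.9
eef_pos: [0.5323, -0.0079, 0.0285]
ee_rot: [3.141, -0.0, -1.475]
force: [0.2, -0.8, -1.5]
width: 0.0606
gripper_force: 30.0
```

>>> {"name": "apply_moves", "arguments": {
  "steps": [
    {"translation":[0,0,-0.002],"rotation":[0,0,0]},
    {"translation":[0,0,-0.004],"rotation":[0,0,0]},
    {"translation":[0,0,-0.006],"rotation":[0,0,0]},
    {"translation":[0,0,-0.008],"rotation":[0,0,0]},
    {"translation":[0,0,-0.01],"rotation":[0,0,0]},
    {"translation":[0,0,-0.01],"rotation":[0,0,0]},
    {"translation":[0,0,-0.01],"rotation":[0,0,0]},
    {"translation":[0,0,-0.01],"rotation":[0,0,0]},
    {"translation":[0,0,-0.01],"rotation":[0,0,0]},
    {"translation":[0,0,-0.01],"rotation":[0,0,0]}
  ]
}}

```text
t: 18.73
eef_pos: [0.5328, -0.0077, 0.0276]
ee_rot: [-3.14, 0.0, -1.474]
force: [-4.3, 0.9, 10.0]
width: 0.0604
gripper_force: 30.0
```

>>> {"name": "apply_moves", "arguments": {
  "steps": [
    {"translation":[0.008,0.001,0.002],"rotation":[0,0,0]},
    {"translation":[0.016,0.002,0.002],"rotation":[0,0,0]},
    {"translation":[0.024,0.002,0.002],"rotation":[0,0,0]},
    {"translation":[0.032,0.003,0.002],"rotation":[0,0,0]},
    {"translation":[0.036,0.003,0.002],"rotation":[0,0,0]},
    {"translation":[0.04,0.004,0.002],"rotation":[0,0,0]},
    {"translation":[0.044,0.004,0.002],"rotation":[0,0,0]},
    {"translation":[0.048,0.005,0.002],"rotation":[0,0,0]},
    {"translation":[0.048,0.005,0.002],"rotation":[0,0,0]},
    {"translation":[0.048,0.005,0.002],"rotation":[0,0,0]}
  ],
  "newtons": 45
}}

```text
t: 19.57
eef_pos: [0.5435, -0.0071, 0.0276]
ee_rot: [3.14, -0.0, -1.475]
force: [-6.6, -1.1, 11.8]
width: 0.0602
gripper_force: 45.0
```

>>> {"name": "apply_moves", "arguments": {
  "steps": [
    {"translation":[0.002,0,0.002],"rotation":[0,0,0]},
    {"translation":[0.004,0,0.002],"rotation":[0,0,0]},
    {"translation":[0.006,0.001,0.002],"rotation":[0,0,0]},
    {"translation":[0.008,0.001,0.002],"rotation":[0,0,0]},
    {"translation":[0.01,0.001,0.002],"rotation":[0,0,0]},
    {"translation":[0.012,0.001,0.002],"rotation":[0,0,0]},
    {"translation":[0.012,0.001,0.002],"rotation":[0,0,0]},
    {"translation":[0.012,0.001,0.002],"rotation":[0,0,0]},
    {"translation":[0.012,0.001,0.002],"rotation":[0,0,0]},
    {"translation":[0.012,0.001,0.002],"rotation":[0,0,0]}
  ]
}}

```text
t: 20.4
eef_pos: [0.5437, -0.0071, 0.0276]
ee_rot: [3.136, -0.001, -1.476]
force: [-15.3, 2.0, 18.1]
width: 0.0601
gripper_force: 45.0
```

The back stop is touched (x holds while force rises). Now along the back stop toward the end stop.

>>> {"name": "apply_moves", "arguments": {
  "steps": [
    {"translation":[-0.001,0.006,0.003],"rotation":[0,0,0]},
    {"translation":[-0.001,0.012,0.004],"rotation":[0,0,0]},
    {"translation":[-0.002,0.018,0.004],"rotation":[0,0,0]},
    {"translation":[-0.002,0.024,0.004],"rotation":[0,0,0]},
    {"translation":[-0.003,0.03,0.004],"rotation":[0,0,0]},
    {"translation":[-0.003,0.036,0.004],"rotation":[0,0,0]},
    {"translation":[-0.004,0.042,0.004],"rotation":[0,0,0]},
    {"translation":[-0.004,0.046,0.004],"rotation":[0,0,0]},
    {"translation":[-0.005,0.05,0.004],"rotation":[0,0,0]},
    {"translation":[-0.005,0.05,0.004],"rotation":[0,0,0]}
  ]
}}

```text
t: 21.23
eef_pos: [0.5425, 0.004, 0.0278]
ee_rot: [3.135, -0.002, -1.476]
force: [-8.1, -7.2, 6.9]
width: 0.0601
gripper_force: 45.0
```

>>> {"name": "apply_moves", "arguments": {
  "steps": [
    {"translation":[0.002,0.003,0],"rotation":[0,0,0]},
    {"translation":[0.004,0.006,0],"rotation":[0,0,0]},
    {"translation":[0.006,0.009,0],"rotation":[0,0,0]},
    {"translation":[0.008,0.012,0],"rotation":[0,0,0]},
    {"translation":[0.008,0.015,0],"rotation":[0,0,0]},
    {"translation":[0.008,0.015,0],"rotation":[0,0,0]},
    {"translation":[0.008,0.015,0],"rotation":[0,0,0]},
    {"translation":[0.008,0.015,0],"rotation":[0,0,0]},
    {"translation":[0.008,0.015,0],"rotation":[0,0,0]},
    {"translation":[0.008,0.015,0],"rotation":[0,0,0]}
  ]
}}

```text
t: 22.07
eef_pos: [0.5424, 0.0056, 0.0277]
ee_rot: [3.131, -0.004, -1.476]
force: [-12.5, -15.6, 13.7]
width: 0.0599
gripper_force: 45.0
```

```bash
python3 - <<'E'
from h import *
s=get_state();print(s["t"],s["eef_pos"],s["ee_rot"],s["force"],s["moment"],s["width"])
o=np.array([.5415,.0035]);y=np.radians(5.5);ex=np.array([np.cos(y),np.sin(y)]);ey=np.array([-np.sin(y),np.cos(y)])
print("deck xy of TCP",(s["eef_pos"][:2]-o)@ex*1e3,(s["eef_pos"][:2]-o)@ey*1e3,"F",s["force"][:2]@ex,s["force"][:2]@ey)
a=grab_frame("wrist")
b=grab_frame("side")[140:220,200:300]
cv2.imwrite("pics/w7.png",np.hstack([a[:,100:440],cv2.resize(grab_frame("scene")[165:265,160:280],(460,384),interpolation=cv2.INTER_CUBIC)]))
E
```

```text
22.0667 [0.54243059 0.00561044 0.02773091] [ 3.13066693 -0.00422496 -1.47645636] [-12.52576422 -15.56378547  13.68628236] [-5.82388000e+00  4.40987393e+00 -5.45259086e-03] 0.059913137953950014
deck xy of TCP 1.1285794552783546 2.011531744101412 F -13.95982081298924 -14.29159159092036
```

View pics/w7.png

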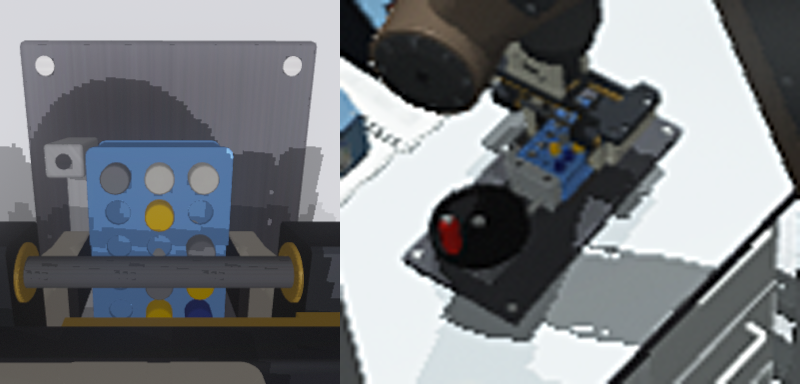

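The rack sits flat against the back blocks (block at (65,160)) with its short end at the end stop, wheel handle back at the far side (450,235). I take out the tool's 0.6° deflection and press a little more in y to confirm the stop.

>>> {"name": "apply_moves", "arguments": {
  "steps": [
    {"translation":[0,0.002,0],"rotation":[0.002,-0.004,0]},
    {"translation":[0,0.004,0],"rotation":[0.004,-0.008,0]},
    {"translation":[0,0.006,0],"rotation":[0.006,-0.012,0]},
    {"translation":[0,0.008,0],"rotation":[0.008,-0.016,0]},
    {"translation":[0,0.008,0],"rotation":[0.008,-0.02,0]},
    {"translation":[0,0.008,0],"rotation":[0.008,-0.02,0]},
    {"translation":[0,0.008,0],"rotation":[0.008,-0.02,0]},
    {"translation":[0,0.008,0],"rotation":[0.008,-0.02,0]},
    {"translation":[0,0.008,0],"rotation":[0.008,-0.02,0]},
    {"translation":[0,0.008,0],"rotation":[0.008,-0.02,0]}
  ]
}}

```text
t: 23.05
eef_pos: [0.5425, 0.006, 0.0277]
ee_rot: [3.141, -0.003, -1.476]
force: [-8.2, -26.1, 11.4]
width: 0.0601
gripper_force: 45.0
```

```bash
python3 - <<'E'
from h import *
s=get_state();print(s["t"],s["eef_pos"],s["ee_rot"],s["force"],s["moment"],s["width"])
o=np.array([.5415,.0035]);y=np.radians(5.5);ex=np.array([np.cos(y),np.sin(y)]);ey=np.array([-np.sin(y),np.cos(y)])
print("deck xy of TCP",(s["eef_pos"][:2]-o)@ex*1e3,(s["eef_pos"][:2]-o)@ey*1e3,"F",s["force"][:2]@ex,s["force"][:2]@ey)
E
```

```text
23.05 [0.54249894 0.00596721 0.02766545] [ 3.14076487e+00 -2.93250489e-03 -1.47642810e+00] [ -8.21041835 -26.10421558  11.39866279] [-9.67830245  3.31550543 -0.01850887] 0.06013510041007984
deck xy of TCP 1.2308114580516798 2.360112415231315 F -10.674597403574648 -25.197103228938634
```

>>> {"name": "apply_moves", "arguments": {
  "steps": [
    {"translation":[0.003,-0.002,0],"rotation":[0,0,0]},
    {"translation":[0.006,-0.004,0],"rotation":[0,0,0]},
    {"translation":[0.009,-0.006,0],"rotation":[0,0,0]},
    {"translation":[0.012,-0.006,0],"rotation":[0,0,0]},
    {"translation":[0.012,-0.006,0],"rotation":[0,0,0]},
    {"translation":[0.012,-0.006,0],"rotation":[0,0,0]},
    {"translation":[0.012,-0.006,0],"rotation":[0,0,0]},
    {"translation":[0.012,-0.006,0],"rotation":[0,0,0]},
    {"translation":[0.012,-0.006,0],"rotation":[0,0,0]},
    {"translation":[0.012,-0.006,0],"rotation":[0,0,0]}
  ]
}}

```text
t: 23.88
eef_pos: [0.5426, 0.0057, 0.0275]
ee_rot: [3.137, -0.001, -1.477]
force: [-22.6, -13.2, 22.7]
width: 0.0598
gripper_force: 45.0
```

```bash
python3 - <<'E'
from h import *
s=get_state()
o=np.array([.5415,.0035]);y=np.radians(5.5);ex=np.array([np.cos(y),np.sin(y)]);ey=np.array([-np.sin(y),np.cos(y)])
print(s["ee_rot"],"deck xy of TCP",(s["eef_pos"][:2]-o)@ex*1e3,(s["eef_pos"][:2]-o)@ey*1e3,"F",s["force"][:2]@ex,s["force"][:2]@ey,s["force"][2])
E
```

```text
[ 3.13678577e+00 -1.45804458e-03 -1.47688546e+00] deck xy of TCP 1.3374813934789442 2.061555562000164 F -23.78879102087892 -10.961313244825767 22.656873408686284
```

>>> {"name": "apply_moves", "arguments": {
  "steps": [
    {"translation":[0,0.002,0.001],"rotation":[0,0,0]},
    {"translation":[0,0.004,0.002],"rotation":[0,0,0]},
    {"translation":[0,0.006,0.003],"rotation":[0,0,0]},
    {"translation":[0,0.006,0.003],"rotation":[0,0,0]},
    {"translation":[0,0.006,0.003],"rotation":[0,0,0]},
    {"translation":[0,0.006,0.003],"rotation":[0,0,0]},
    {"translation":[0,0.006,0.003],"rotation":[0,0,0]},
    {"translation":[0,0.006,0.003],"rotation":[0,0,0]},
    {"translation":[0,0.006,0.003],"rotation":[0,0,0]},
    {"translation":[0,0.006,0.003],"rotation":[0,0,0]}
  ]
}}

```text
t: 24.72
eef_pos: [0.5425, 0.0058, 0.0276]
ee_rot: [3.136, -0.003, -1.477]
force: [-17.0, -22.3, 14.5]
width: 0.0601
gripper_force: 45.0
```

```bash
python3 - <<'E'
from h import *
s=get_state();print(s["force"],s["eef_pos"],s["ee_rot"])
f=np.linalg.norm(s["force"])
if s["force"][0]<-8 and s["force"][1]<-8 and f<60: print(job_done())
E
```

```text
[-17.01989805 -22.32060611  14.47171241] [0.54254731 0.00583495 0.02760144] [ 3.13580800e+00 -2.89324133e-03 -1.47714144e+00]
the job is handed in; nothing more can be done
None
```

I cranked the handwheel a full clockwise turn to its hard stop, seated the blue rack on the deck and handed the job in with the gripper still pressing it against the back stops (about 17 N) and the end stop (about 22 N), at 24.7 s; I never gripped or pushed any bystander.

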